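# Wedge the carving clamp tight

## Robot

A 7-joint arm with a two-finger parallel gripper is mounted at the origin on the work surface. World frame = base frame: x ahead of the robot, y to its left, z up, the work surface at z = 0. Lengths are in m, angles in degrees, forces in N, time in s.
With the tool pointing down it reaches from about 0.425 to 0.95 m from the base axis. Payload 16.7 kg.
Tool frame: the origin (TCP) lies at the very end of the fingers, on their centre line; the grasp point (between the pads) lies 19 mm behind it; z points along the fingers, y is the direction in which the jaws open and shut (so a half turn about z gives the same grasp; the last joint's range is limited). The gripper opens to 94 mm and grips with 3 to 60 N. Pads are 16 mm wide; open, the fingers measure 119 mm over their backs; the gripper's body (75 mm by 177 mm) begins 78 mm behind the grasp point.
Start: joints at [65.861, 24.414, 4.234, 92.017, -1.954, 63.644, -3.845], TCP at [0.181, -0.65, 0.205] pointing down, gripper open.
Joint ranges: [-163.25, 163.25], [-28.42, 122.38], [-70.27, 78.77], [12.13, 141.07], [-58.53, 238.53], [9.26, 117.41], [-156.51, 156.51]. Speed limits (degrees/s): [108.29, 108.29, 136.94, 136.94, 172.46, 172.46, 172.46].

## Interface

Orientations are given as [roll, pitch, yaw] about the fixed x, y, z axes, in that order (R = Rz(yaw) Ry(pitch) Rx(roll)).
In Python, from rig import bot gives the robot as it stands.
- The arm moves only by the shell command python3 -m inch 'ROWS' [OPENING] [FORCE]. ROWS is JSON, one flat list of numbers, 4 for each row, row after row: the shift along the tool's x, y, z in units of 50 mm (1.0 is 50 mm), then the turn about the tool's z in rad. A call has 1 to 5 rows; each row shifts and turns the commanded pose from where the row before left it, along the tool's axes as they then stand; what a row does not reach is not made up. A row lasts 1/8 s, in which the tool goes at most 62.5 mm and 10.7 degrees, less where a joint would pass 70% of its speed; a pose out of reach is approached as far as the arm can. A call is refused whole if a number of a shift passes 1 or a number of a turn 0.188, either way. A call with a gripper value outside its range is refused whole. OPENING is the finger opening in mm, from 0 to 94, set as the call begins (- or left out, the last holds). The fingers move at their own pace and stop on an object; FORCE is the grip in N (left out, the last holds). Time passes only in rows, so rows that do not move let the fingers close. It gives the time, the measured TCP pose, the force and the opening at its end, in the units of the state.
- bot.read_state(): the state, without advancing time (a new reading comes with each control period).
- bot.capture(name): name is "scene" or "top" or "wrist"; returns the picture (384x512x3 uint8, red, green, blue); there is no depth.
- bot.calibration(name): a dict with "fx", "fy", "cx", "cy" (pixels), "camera_from_world" (4x4, takes a point from world to camera coordinates). Camera axes: x right, y up, looking along -z (the intrinsics and any distortion apply to the point x, -y, -z); pixel columns grow to the right and rows downward; lengths in m; the calibration is good to about 2 mm. A picture is of the moment at which its call begins: read the wrist's pose just before it. calibration takes no time and is no camera call; for the wrist camera it gives the pose at the moment of the call.
- bot.close_job(): hands the job in, once; it reports no verdict.
Trained networks look in the newest picture that a camera, given by its name, has taken for a name from the list of things; names that differ only in an ending like _2 or _b are one class to them, and where a whole thing is asked for, a point or a joint stands for the part that bears it (a point fixed in the world has none). Each returns a list of dicts, best first, with "p" (0 to 1); they miss things now and then, are a little off and sometimes report something else, mostly with a low value. They report only what shows in the picture. A call takes as long as a camera call. They do not tell look-alikes from the thing itself.
- bot.look_for(camera, name): "location" ([column, row] as shares, 0 to 1, of the picture: columns of its width, rows of its height, amid what is visible of it).
The state is a dict: "time_s": time; "joint_positions": joint angles; "qvel": joint speeds; "effort": joint torques, N m; "position": TCP position; "tcp_rot": TCP orientation; "ft_force": force on the tool from outside, world axes, zero at the start; "ft_torque": the same for the moment, N m; "finger_gap": opening from 0.0 (shut) to 1.0 (fully open).
Only numpy, scipy, OpenCV 4.12 (cv2) and the standard library are available. Lean on these libraries where they do the work, as an engineer would, in place of code of your own. Each camera call takes 0.05 s, during which the arm holds its last target.

## Task

Clamp the carving blank in its jig: take the loose wooden wedge, lay it flat on the jig's metal runway with its thin end under the heel of the clamp bar, and push it lengthways straight under until it jams hand-tight (a push of about 15 newtons, not over 20) and the bar's far end bears firmly on the blank. Do not force it so hard that the blank is bruised, leave the blank and the other things on the bench where they lie, and let go of the wedge so that it stays jammed.

Things in the scene. Friction and masses are not known exactly. Their poses are not given: they have to be found in the camera images.
- jig: Fixed jig: plywood board 440 x 130 x 18 mm on the table. Origin on the table under the heel, on the board's midline; x runs along the board from its free end (-170 mm), where the wedge goes in, towards the blank (+270 mm); z up. A 36 mm wide metal runway on the midline, top 20 mm above the table, bare from x = -165 to -10 mm. Steel cheeks 38 mm apart, 70 mm high, hold the bar's pivot at x = 80 mm.
- bar: Steel clamp bar, 165 x 30 x 12 mm along the jig's x; origin at its pivot, 56 mm above the table; toe screw reaches 116 mm. Idle, the heel hangs down and the rubber-footed toe screw, 70 mm past the pivot, clears the blank by 1 to 7 mm, unknown. Raising the heel lowers the toe 7/8 as much. Lifting the idle heel takes 1 to 2 N; once the toe meets the blank it stiffens sharply.
- heel (a point): Lowest point of the bar's round, polished heel nose (radius 9 mm), 80 mm before the pivot, on the jig's midline; idle, 14 mm above the runway. The wedge touches it with its thin end about 57 mm past it and jams 7 to 50 mm further on. A lengthways push of 12 to 18 N is tight; from there it stiffens by some 2 to 4 N per mm; over 22 N may bruise the blank.
- wedge: Loose wooden wedge, 160 x 26 mm, 30 mm high at the thick end, 5 mm at the thin end, one even slope, about 55 g. Origin at centre of flat underside; x points to the thin end (+80 mm; thick end -80 mm), z up. Starts flat on the table left or right of the jig. Best held near the thick end, of which 40 mm or more stay out before the heel when jammed; friction keeps it there.
- thin_end (a point): Middle of the wedge's thin end, on the underside.
- blank: Loose light wooden carving blank, 124 x 104 x 25 mm, lying on the jig's board under the toe against the end fence. Origin at the centre of its underside. It is to stay where it is.
- strip: Loose straight packing strip of the same wood as the wedge, 110 x 34 x 20 mm, shorter and wider than the wedge and the same height all along; not needed. Origin at the centre of the underside, x along it. It starts on the other side of the jig from the wedge.
- gouge_a: Carving gouge with a wooden handle lying on the table at the left, about 235 mm long; not needed. Origin on the table under the front end of the handle.
- gouge_b: A second such gouge lying beside it, about 225 mm long; not needed.
- rosette: Carved wooden rosette, a disc of 68 mm across and about 22 mm high, lying to the right of the blank; not needed. Origin at the centre of its underside.
Not all that is in view belongs to the job. What is shaped like the wedge but pink or red is not meant.

How it is judged (in metres and radians):
On the way, in this order (a step that is already met when the one before it is completed fails the run):
1. the wedge lies flat on the jig with its thin end under the heel, lengthways, before the toe bears on the blank (x of thin_end in the frame of jig above 0.003 m and y of thin_end in the frame of jig between -0.015 and 0.015 m and angle between the x axis of wedge and the x axis of jig, either way round below 0.2 rad and z of thin_end in the frame of jig below 0.028 m and contact force between bar and blank below 0.5 N), for 0.1 s.
2. the wedge is pushed on until it lifts the heel and the toe bears firmly on the blank (contact force between bar and blank above 4 N and contact force between wedge and bar above 3 N), for 0.2 s.
At the end, for the whole second after the job is handed in: The wedge is let go and at rest, flat on the jig's runway (tilt under 3 degrees), within 20 mm of the jig's midline and 11 degrees of its direction, jammed under the heel: it presses on the bar with over 3 N and the bar's toe bears on the blank with over 4 N. The blank is within 8 mm of its start (all of step 2 and x of thin_end in the frame of jig above 0.05 m and angle between the x axis of wedge and the x axis of jig, either way round below 0.2 rad and y of wedge in the frame of jig between -0.02 and 0.02 m and angle between wedge's own z axis and vertical below 0.06 rad and z of wedge in the frame of jig below 0.024 m and linear speed of wedge below 0.005 m/s and distance of blank from where it was at the start of the episode below 0.008 m); the robot touches nothing.
It fails at once if the toe bruises the blank (over 20 N) (contact force between bar and blank above 20 N).
It fails at once if the blank is shifted by more than 10 mm (distance of blank from where it was at the start of the episode above 0.01 m).
It fails at once if another thing on the bench is moved by more than 30 mm (distance of any of strip, gouge_a, gouge_b, rosette from where it was at the start of the episode above 0.03 m).
It also fails if it takes over 58 s, if anything falls off the work surface, if the arm or the gripper's body presses on something with over 40 N, if the wrist force passes 120 N, or if a joint passes its speed limit or range.

## Working session

There is one attempt and no reset: what is moved stays moved. The work goes in short steps, Python scripts to look and compute and a shell command to move; the robot and the scene stay as the last step left them, time stands still between calls to the robot, and variables do not carry over. Pictures are saved under pics/ and viewed, and the job is handed in when it is done.

```bash
ls; mkdir -p pics
python3 - <<'E'
from rig import bot
import cv2
s=bot.read_state(); print({k:s[k] for k in ("time_s","position","tcp_rot","finger_gap","ft_force")})
for c in ("scene","top"):
    im=bot.capture(c); cv2.imwrite(f"pics/{c}0.png",im[:,:,::-1])
    k=bot.calibration(c); print(c,k)
    for n in ("wedge","jig","heel","thin_end","blank","strip","bar"):
        print(n,[(round(d["p"],2),round(d["location"][0]*512),round(d["location"][1]*384)) for d in bot.look_for(c,n)][:4])
E
```

```text
pics
{'time_s': 0.0, 'position': array([ 0.18104844, -0.64982084,  0.2047677 ]), 'tcp_rot': array([-1.79927340e+02,  5.87870972e-03,  1.55696148e+01]), 'finger_gap': 1.0022309821091648, 'ft_force': array([ 0.01040024,  0.66800912, -0.2955043 ])}
scene {'fx': 403.0314687323813, 'fy': 403.0314687323813, 'cx': 247.08550981853531, 'cy': 181.9596161575932, 'camera_from_world': array([[ 0.15023519,  0.9885205 ,  0.01601875, -0.11735376],
       [-0.62623039,  0.08261166,  0.77524887,  0.26125398],
       [ 0.76502607, -0.12650109,  0.63145276, -1.52308593],
       [ 0.        ,  0.        ,  0.        ,  1.        ]])}
wedge [(0.97, 380, 245), (0.79, 155, 154), (0.79, 121, 197), (0.7, 300, 178)]
jig [(0.67, 233, 216)]
heel [(0.9, 256, 213)]
thin_end [(0.98, 377, 246), (0.88, 127, 196), (0.8, 153, 153), (0.64, 297, 178)]
blank [(0.82, 289, 241)]
strip [(0.8, 123, 244)]
bar [(0.86, 255, 209)]
top {'fx': 380.5665697060421, 'fy': 380.5665697060421, 'cx': 256.6240095741031, 'cy': 194.89251404384254, 'camera_from_world': array([[ 0.0209195 , -0.99964538,  0.0164768 ,  0.03298348],
       [ 0.98298953,  0.02357313,  0.18214252, -0.49849173],
       [-0.18246634,  0.01238619,  0.98313408, -1.00676039],
       [ 0.        ,  0.        ,  0.        ,  1.        ]])}
wedge [(0.96, 196, 216), (0.93, 351, 283), (0.68, 161, 118), (0.58, 378, 212)]
jig [(0.85, 279, 175)]
heel [(0.61, 261, 157)]
thin_end [(0.73, 349, 287), (0.72, 198, 218), (0.62, 158, 121), (0.58, 377, 214)]
blank [(0.81, 230, 129)]
strip [(0.68, 370, 155)]
bar [(0.83, 260, 154)]
```

View pics/scene0.png

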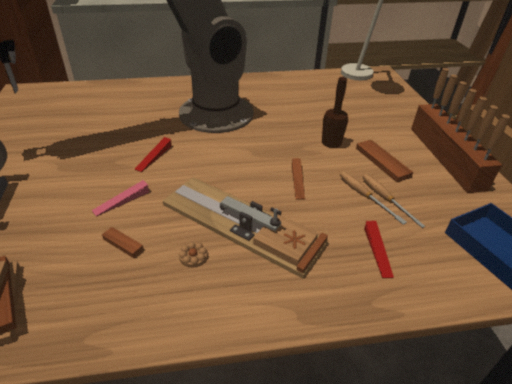

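View pics/top0.png

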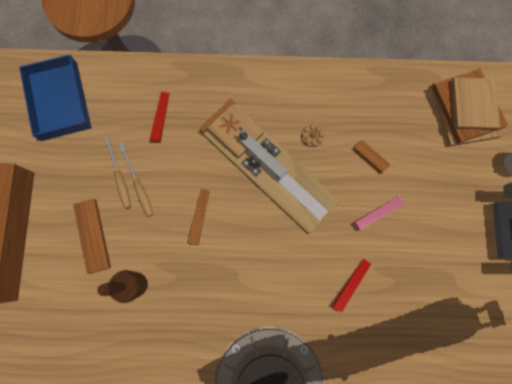

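Run:
```python
import cv2
s=cv2.imread("pics/scene0.png");t=cv2.imread("pics/top0.png")
cv2.imwrite("pics/crop_s.png",cv2.resize(s[130:300,90:430],None,fx=2.3,fy=2.3,interpolation=cv2.INTER_CUBIC))
cv2.imwrite("pics/crop_t.png",cv2.resize(t[90:290,140:410],None,fx=2.9,fy=2.9,interpolation=cv2.INTER_CUBIC))
```

```text
(no output)
```

View pics/crop_s.png

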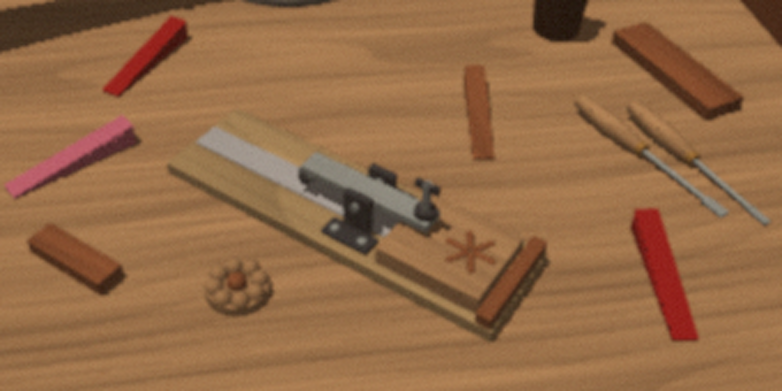

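View pics/crop_t.png

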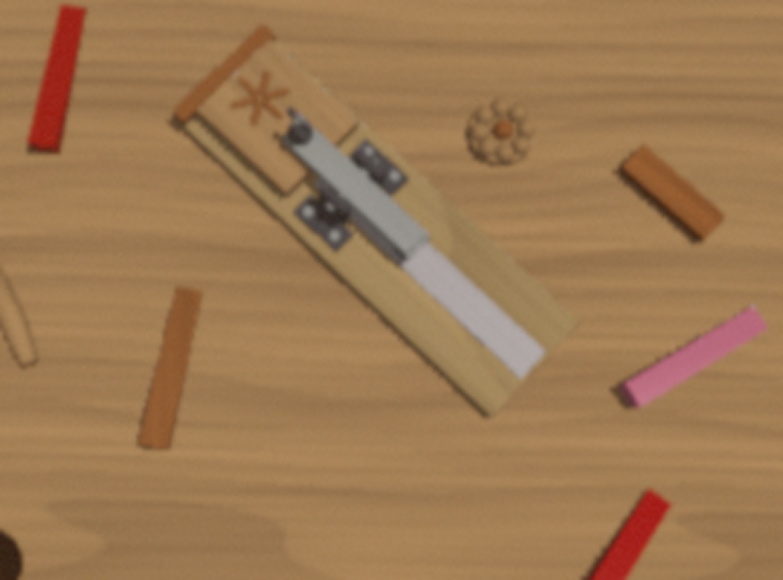

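Things that could be taken for the wedge (top view): brown at (199,217), pink at (380,212), red at (352,285), red at (160,117), plus the strip at (371,156) and a plain block at (91,236). I choose the brown tapered piece at (199,217). Next I'll fit the poses.

```bash
cat > h.py <<'E'
import numpy as np, cv2
from scipy.optimize import least_squares
from rig import bot
def proj(k,P):
    P=np.atleast_2d(P); T=k["camera_from_world"]; c=P@T[:3,:3].T+T[:3,3]
    return np.c_[k["cx"]+k["fx"]*c[:,0]/-c[:,2], k["cy"]-k["fy"]*c[:,1]/-c[:,2]]
def back(k,u,v,z):
    T=k["camera_from_world"];R=T[:3,:3];o=-R.T@T[:3,3]
    d=R.T@np.array([(u-k["cx"])/k["fx"],-(v-k["cy"])/k["fy"],-1.]); return o+d*(z-o[2])/d[2]
def pose(x,y,yaw,P):
    P=np.atleast_2d(P).astype(float); c,s=np.cos(yaw),np.sin(yaw)
    return np.c_[x+c*P[:,0]-s*P[:,1], y+s*P[:,0]+c*P[:,1], P[:,2]]
E
python3 - <<'E'
from h import *
kt=bot.calibration("top");ks=bot.calibration("scene")
ct=lambda x,y:(140+x/2.9,90+y/2.9); cs=lambda x,y:(90+x/2.3,130+y/2.3)
obs=[(kt,(-.17,.065,.018),ct(490,408)),(kt,(-.17,-.065,.018),ct(577,322)),
 (kt,(-.165,.018,.02),ct(518,378)),(kt,(-.165,-.018,.02),ct(545,350)),
 (ks,(-.17,.065,.018),cs(238,112)),(ks,(-.17,-.065,.018),cs(168,168)),
 (ks,(-.165,.018,.02),cs(217,126)),(ks,(-.165,-.018,.02),cs(196,142)),(ks,(.27,-.065,.018),cs(494,332))]
f=lambda p:np.concatenate([(proj(k,pose(*p,P))-np.array(o))[0] for k,P,o in obs])
b=None
for y0 in np.arange(0,6.3,.5):
    r=least_squares(f,[.5,0,y0])
    if b is None or r.cost<b.cost:b=r
print("jig",b.x,np.degrees(b.x[2]));print(np.round(b.fun.reshape(-1,2),1))
print(np.round(proj(kt,pose(*b.x,[(-.17,.065,.018),(.27,.065,.018),(.27,-.065,.018),(0,0,.034)])),1))
for z in (0.005,.03):
  for p in (ct(190,290),ct(155,446)): print(z,back(kt,*p,z))
print("scene",back(ks,*cs(475,67),.01),back(ks,*cs(484,158),.01))
for n in ((371,156),(312,135)):print(back(kt,*n,.02))
k=bot.calibration("wrist");s=bot.read_state()
T=k["camera_from_world"];R=T[:3,:3];print("wristcam",-R.T@T[:3,3],R,k["fx"],s["joint_positions"])
E
```

```text
jig [ 0.56349279 -0.02301593  0.82402064] 47.21290474088083
[[-0.4  1.5]
 [ 0.5 -1.8]
 [ 0.1 -1.5]
 [-0.7 -1. ]
 [-0.3 -2.1]
 [-0.4 -2.5]
 [-0.4  0.2]
 [ 0.2 -0.2]
 [ 0.   0.3]]
[[308.6 232.2]
 [198.1 127.5]
 [229.4  97.8]
 [280.8 173.3]]
0.005 [0.51591895 0.19078983 0.005     ]
0.005 [0.36174018 0.217531   0.005     ]
0.03 [0.51102849 0.18768302 0.03      ]
0.03 [0.36043516 0.21380232 0.03      ]
scene [0.34329794 0.22554086 0.01      ] [0.52992555 0.19005564 0.01      ]
[ 0.62511384 -0.28571893  0.02      ]
[ 0.68441161 -0.11441967  0.02      ]
wristcam [ 0.25294184 -0.63129448  0.38456964] [[ 2.68534909e-01 -9.63269473e-01 -9.62076906e-04]
 [ 9.30821077e-01  2.59745914e-01 -2.57107336e-01]
 [ 2.47913544e-01  6.81467736e-02  9.66382374e-01]] 266.3512287316411 [65.86206656 24.41359206  4.23383535 92.0158552  -1.95589243 63.64457069
 -3.84529267]
```

```bash
cat >> h.py <<'E'
def todo(x,y,z=None,yaw=None):
    s=bot.read_state();p=s["position"];w=np.radians(s["tcp_rot"][2])
    d=np.array([x,y])-p[:2]
    tx=d@[np.cos(w),np.sin(w)];ty=d@[np.sin(w),-np.cos(w)]
    print("pos",np.round(p,4),"rot",np.round(s["tcp_rot"],1),"units x,y:",np.round([tx/.05,ty/.05],3),"z:",None if z is None else round((p[2]-z)/.05,3),"turn rad:",None if yaw is None else round(w-np.radians(yaw),3),"t",s["time_s"])
E
python3 -m inch '[0.9,-0.34,0,0, 0.9,-0.34,0,0, 0.9,-0.34,0,0, 0.9,-0.34,0,0, 0.9,-0.34,0,0]' 94 20
python3 -m inch '[0.9,-0.4,0,0, 0.8,-0.7,0,0, 0.5,-1,0,0, 0.5,-1,0,0, 0.4,-1,0,0]'
python3 -c "
from h import *
todo(.55,-.05)"
```

```text
time_s: 1.42
position: [0.3763, -0.507, 0.2057]
tcp_rot: [180.0, -0.0, 15.6]
ft_force: [-0.1, -0.6, -0.7]
finger_gap: 0.999
time_s: 2.05
position: [0.4698, -0.2669, 0.2056]
tcp_rot: [180.0, -0.0, 15.6]
ft_force: [1.1, -0.1, -0.8]
finger_gap: 1.001
pos [ 0.4698 -0.2669  0.2056] rot [180.   -0.   15.6] units x,y: [ 2.711 -3.747] z: None turn rad: None t 2.05
```

```bash
python3 -m inch '[0.4,-1,0,0.09, 0.3,-1,0,0.09, 0.2,-1,0,0.09, 0,-1,0,0.09, -0.2,-1,0,0.09]'
python3 -m inch '[-0.2,-1,0,0, -0.2,-1,0,0, -0.2,-1,0,0, -0.2,-1,0,0, 0,0,0,0]'
python3 -c "
from h import *
todo(.39,.212,.15,-10)"
```

```text
time_s: 2.68
position: [0.4807, -0.0104, 0.2057]
tcp_rot: [-180.0, -0.0, -10.4]
ft_force: [0.5, 0.0, -0.6]
finger_gap: 1.004
time_s: 3.3
position: [0.4761, 0.1958, 0.2057]
tcp_rot: [-179.9, 0.0, -9.9]
ft_force: [1.1, -1.5, 0.6]
finger_gap: 0.996
pos [0.4761 0.1958 0.2057] rot [-179.9    0.    -9.9] units x,y: [-1.752 -0.022] z: 1.113 turn rad: 0.002 t 3.3
```

```bash
python3 -m inch '[-0.7,0,0,0, -0.5,0,0,0, 0,0,0,0]'
python3 - <<'E'
from h import *
k=bot.calibration("wrist");im=bot.capture("wrist");cv2.imwrite("pics/w1.png",im[:,:,::-1]);np.save("w1.npy",k)
for n in("wedge","thin_end"):print(n,[(round(d["p"],2),round(d["location"][0]*512),round(d["location"][1]*384)) for d in bot.look_for("wrist",n)][:4])
print(k["fx"],k["cx"],k["cy"]);todo(.39,.212,.15,-10)
E
```

```text
time_s: 3.68
position: [0.4168, 0.2021, 0.2058]
tcp_rot: [180.0, -0.0, -10.2]
ft_force: [0.5, -0.4, 0.1]
finger_gap: 1.003
wedge [(0.77, 248, 156), (0.62, 102, 4)]
thin_end [(0.85, 107, 3), (0.63, 306, 0), (0.62, 250, 163)]
266.3512287316411 253.50997716278422 193.98035576970506
pos [0.4185 0.202  0.2057] rot [-180.    -0.   -10.3] units x,y: [-0.597 -0.096] z: 1.114 turn rad: -0.005 t 3.825
```

View pics/w1.png

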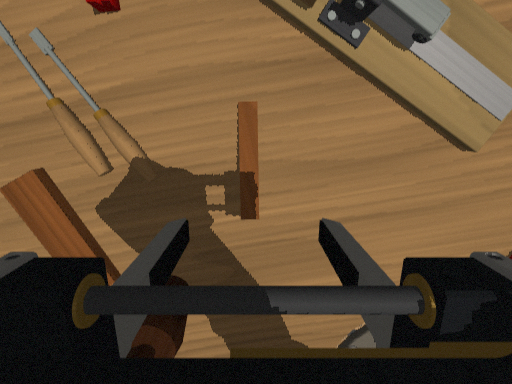

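Run:
```python
from h import *
k=np.load("w1.npy",allow_pickle=True).item()
im=cv2.imread("pics/w1.png");cv2.imwrite("pics/w1c.png",cv2.resize(im[90:230,190:310],None,fx=4,fy=4,interpolation=cv2.INTER_CUBIC))
for z in(.005,.03):
  for p in((238,102),(258,102),(241,218),(259,218)):print(z,p,back(k,*p,z))
```

```text
0.005 (238, 102) [0.52105415 0.20372916 0.005     ]
0.005 (258, 102) [0.51627663 0.1771158  0.005     ]
0.005 (241, 218) [0.35705493 0.2310819  0.005     ]
0.005 (259, 218) [0.35224956 0.20428923 0.005     ]
0.03 (238, 102) [0.51901458 0.20268434 0.03      ]
0.03 (258, 102) [0.51455142 0.17782213 0.03      ]
0.03 (241, 218) [0.36580639 0.2282373  0.03      ]
0.03 (259, 218) [0.36131722 0.20320757 0.03      ]
```

View pics/w1c.png

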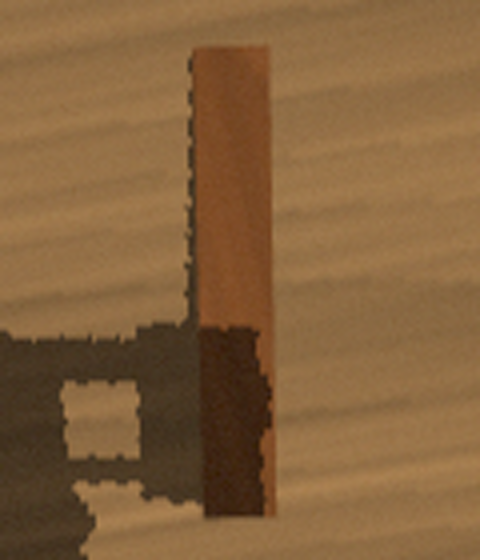

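Run:
```python
from h import *
from scipy.optimize import minimize
s=cv2.imread("pics/scene0.png");t=cv2.imread("pics/top0.png");w=cv2.imread("pics/w1.png")
c=[s[145:210,280:318],t[180:255,180:218],w[90:230,225:275]]
c=[cv2.resize(a,None,fx=f,fy=f,interpolation=cv2.INTER_NEAREST) for a,f in zip(c,(8,7,4))]
H=max(a.shape[0] for a in c);c=[cv2.copyMakeBorder(a,0,H-a.shape[0],0,4,0) for a in c];cv2.imwrite("pics/cmp.png",np.hstack(c))
k1=np.load("w1.npy",allow_pickle=True).item()
# saturation-ish segmentation: r-b vs ratio
views=[]
for nm,im,k,(y0,y1,x0,x1) in (("s",s,bot.calibration("scene"),(145,210,280,318)),("t",t,bot.calibration("top"),(180,255,180,218)),("w",w,k1,(90,230,225,275))):
    im=cv2.GaussianBlur(im,(0,0),.6)
    f=im.astype(float)+1; r=f[:,:,2]/f[:,:,1]
    m=np.zeros(r.shape,np.uint8); sub=r[y0:y1,x0:x1]
    th=cv2.threshold((np.clip((sub-1)/1.2,0,1)*255).astype(np.uint8),0,1,cv2.THRESH_OTSU)[1]
    n,l,st,_=cv2.connectedComponentsWithStats(th); i=1+np.argmax(st[1:,4]); m[y0:y1,x0:x1]=(l==i)
    print(nm,m.sum(),st[i]); views.append((m,k))
P=np.array([(a,b,z) for b in(-.013,.013) for a,z in((-.08,0),(-.08,.03),(.08,0),(.08,.005))])
def iou(p,out=False):
    r=[]
    for m,k in views:
        h=cv2.convexHull((proj(k,pose(*p,P))*16*4).astype(np.int32))
        big=np.zeros((m.shape[0]*4,m.shape[1]*4),np.uint8);cv2.fillConvexPoly(big,h,1,shift=4)
        M=np.kron(m,np.ones((4,4),np.uint8)); r.append((M&big).sum()/(M|big).sum())
    return r if out else -sum(r)
for yw in(-.17,np.pi-.17):
    b=minimize(iou,[.438,.204,yw],method="Nelder-Mead",options=dict(initial_simplex=[[.438,.204,yw],[.446,.204,yw],[.438,.21,yw],[.438,.204,yw+.05]]))
    print(np.round(b.x,4),np.degrees(b.x[2]),np.round(iou(b.x,True),3))
```

```text
s 374 [ 12  13  13  41 374]
t 556 [  8   9  21  56 556]
w 2190 [  13   12   21  117 2190]
[ 0.4398  0.2044 -0.1616] -9.258675679254818 [0.866 0.923 0.939]
[0.4377 0.2049 2.9617] 169.69558483914312 [0.766 0.871 0.904]
```

View pics/cmp.png

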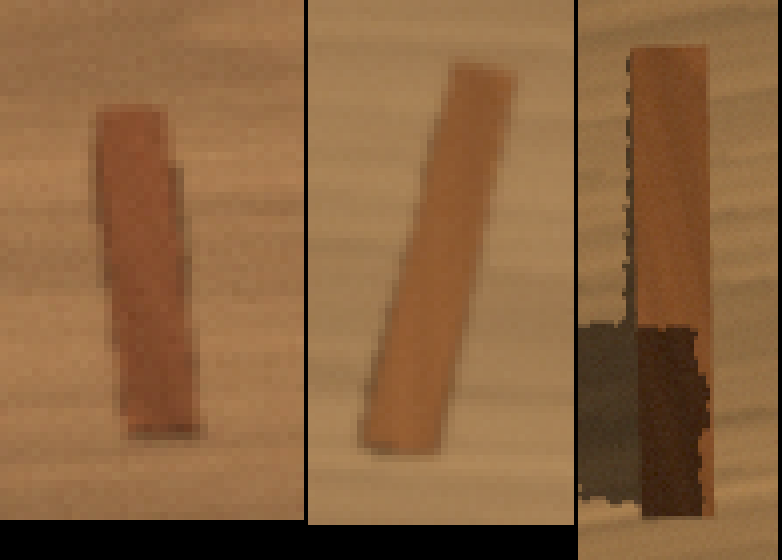

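```bash
python3 -m inch '[-0.4,-0.05,0.2,-0.014, -0.4,-0.05,0.7,0, 0,0,1,0, 0,0,0.8,0, 0,0,0,0]'
python3 - <<'E'
from h import *
todo(.380,.214,.005,-9.5)
k=bot.calibration("wrist");im=bot.capture("wrist");cv2.imwrite("pics/w2.png",im[:,:,::-1]);np.save("w2.npy",k)
E
```

```text
time_s: 4.45
position: [0.3781, 0.2133, 0.0686]
tcp_rot: [179.9, 0.2, -9.4]
ft_force: [-0.6, 0.4, 0.8]
finger_gap: 1.0
pos [0.3781 0.2133 0.0686] rot [179.9   0.2  -9.4] units x,y: [ 0.034 -0.02 ] z: 1.272 turn rad: 0.001 t 4.45
```

View pics/w2.png

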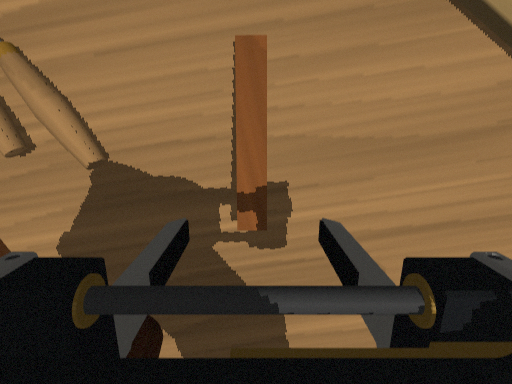

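```bash
python3 -m inch '[0.03,-0.02,0.6,0, 0,0,0.5,0, 0,0,0.16,0, 0,0,0,0]'
python3 -m inch '[0,0,0,0, 0,0,0,0, 0,0,0,0, 0,0,0,0, 0,0,0,0]' 10 40
python3 -m inch '[0,0,0,0, 0,0,0,0]'
python3 -c "
from h import *
todo(.380,.214,.005,-9.5)"
```

```text
time_s: 5.0
position: [0.3815, 0.2153, 0.0085]
tcp_rot: [-180.0, -0.0, -9.4]
ft_force: [0.5, 0.3, 0.6]
finger_gap: 1.004
time_s: 5.62
position: [0.3808, 0.2151, 0.0076]
tcp_rot: [-180.0, 0.0, -9.4]
ft_force: [-0.1, 0.3, 1.0]
finger_gap: 0.505
time_s: 5.88
position: [0.3808, 0.215, 0.0075]
tcp_rot: [-180.0, 0.0, -9.4]
ft_force: [-0.7, 0.9, -0.0]
finger_gap: 0.294
pos [0.3808 0.215  0.0075] rot [-180.     0.    -9.4] units x,y: [-0.013  0.023] z: 0.05 turn rad: 0.002 t 5.875
```

```bash
python3 -m inch '[0,0,0,0, 0,0,0.09,0, 0,0,0,0]' 45
python3 -m inch '[0,0,0,0, 0,0,0,0, 0,0,0,0, 0,0,0,0, 0,0,0,0]' 10 40
python3 -m inch '[0,0,0,0, 0,0,0,0]'
python3 -m inch '[0,0,-0.4,0, 0,0,-0.4,0, 0,0,0,0]'
python3 - <<'E'
from h import *
k=bot.calibration("wrist");im=bot.capture("wrist");cv2.imwrite("pics/w3.png",im[:,:,::-1]);np.save("w3.npy",k)
todo(.5635-.17*.679,-.023-.17*.734,.12,47.2)
E
```

```text
time_s: 6.25
position: [0.3806, 0.2149, 0.0026]
tcp_rot: [180.0, 0.0, -9.4]
ft_force: [-0.1, -0.0, -0.1]
finger_gap: 0.474
time_s: 6.88
position: [0.3809, 0.215, 0.0031]
tcp_rot: [-180.0, -0.0, -9.4]
ft_force: [-0.1, -0.2, 1.1]
finger_gap: 0.277
time_s: 7.12
position: [0.3808, 0.215, 0.003]
tcp_rot: [-180.0, -0.0, -9.4]
ft_force: [-0.4, -0.7, 1.9]
finger_gap: 0.273
time_s: 7.5
position: [0.3816, 0.2154, 0.0439]
tcp_rot: [-179.9, -0.1, -9.4]
ft_force: [0.1, 0.2, -0.7]
finger_gap: 0.272
pos [0.3812 0.215  0.0432] rot [-1.8e+02 -1.0e-01 -9.4e+00] units x,y: [2.508 6.939] z: -1.536 turn rad: -0.988 t 7.55
```

View pics/w3.png

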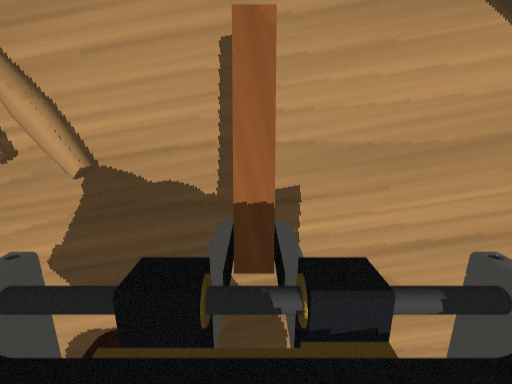

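```bash
python3 -m inch '[0,0,-1,0, 0.4,0.5,-0.8,0, 0.6,0.8,-0.6,0, 0.6,0.8,-0.3,0, 0.5,0.7,0,0]'
python3 -m inch '[0,0,0,-0.16, 0,0,0,-0.16, 0,0,0,-0.16, 0,0,0,-0.16, 0,0,0,-0.16]'
python3 -m inch '[0,0,0,-0.16, 0,0,0,0]'
python3 -c "
from h import *
todo(.4548,-.1404,.12,47.2)"
```

```text
time_s: 8.18
position: [0.4627, 0.0578, 0.1784]
tcp_rot: [180.0, -0.1, -9.5]
ft_force: [0.8, 0.1, -0.6]
finger_gap: 0.271
time_s: 8.8
position: [0.4612, 0.0595, 0.1769]
tcp_rot: [-180.0, 0.1, 36.7]
ft_force: [-0.2, -0.7, 0.2]
finger_gap: 0.275
time_s: 9.05
position: [0.4612, 0.0595, 0.1771]
tcp_rot: [-180.0, 0.1, 45.5]
ft_force: [0.2, -0.1, -0.8]
finger_gap: 0.271
pos [0.4612 0.0595 0.1771] rot [-1.80e+02  1.00e-01  4.55e+01] units x,y: [-2.944  2.709] z: 1.142 turn rad: -0.029 t 9.05
```

```bash
python3 -m inch '[-0.6,0.55,0,0, -0.6,0.55,0,0, -0.6,0.55,0,-0.03, -0.6,0.55,0,0, -0.5,0.5,0,0]'
python3 -m inch '[0,0,0,0, 0,0,0,0]'
python3 - <<'E'
from h import *
todo(.4548,-.1404,.12,47.2)
k=bot.calibration("wrist");im=bot.capture("wrist");cv2.imwrite("pics/w4.png",im[:,:,::-1]);np.save("w4.npy",k)
print([(round(d["p"],2),d["location"]) for d in bot.look_for("wrist","heel")])
print("expected runway corners/heel",proj(k,pose(.5635,-.023,.824,[(-.165,.018,.02),(-.165,-.018,.02),(-.17,.065,.018),(-.17,-.065,.018),(-.01,.018,.02),(-.01,-.018,.02),(0,.065,.018),(0,-.065,.018)])))
E
```

```text
time_s: 9.68
position: [0.4584, -0.14, 0.1775]
tcp_rot: [-180.0, 0.0, 47.0]
ft_force: [0.6, 1.3, -0.4]
finger_gap: 0.275
time_s: 9.93
position: [0.4586, -0.1378, 0.1775]
tcp_rot: [-180.0, 0.0, 47.2]
ft_force: [-0.4, 0.5, -1.2]
finger_gap: 0.27
pos [ 0.4586 -0.1378  0.1775] rot [-180.     0.    47.2] units x,y: [-0.091 -0.02 ] z: 1.151 turn rad: -0.0 t 9.925
[]
expected runway corners/heel [[238.66853784 189.39941092]
 [266.32224253 189.39720689]
 [203.05189361 192.73034144]
 [301.99455847 192.72453177]
 [236.67951362  58.82289109]
 [267.91929324  58.79468768]
 [195.79201256  49.73203314]
 [308.83621213  49.62347035]]
```

View pics/w4.png

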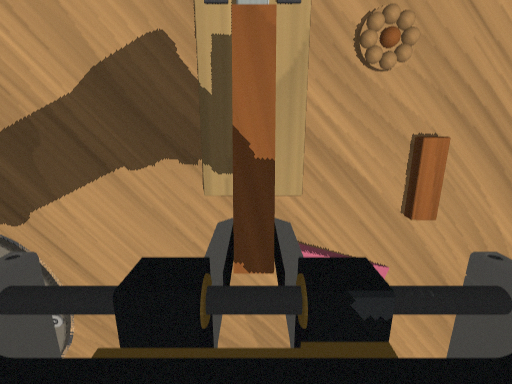

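```bash
python3 -m inch '[-0.1,0,0.8,0, -0.1,0,0.8,0, 0,0,0.8,0, 0,0,0.45,0, 0,0,0,0]'
python3 -m inch '[0,0,0,0]'
python3 - <<'E'
from h import *
todo(.4548,-.1404,.023,47.2)
k=bot.calibration("wrist");im=bot.capture("wrist");cv2.imwrite("pics/w5.png",im[:,:,::-1]);np.save("w5.npy",k)
print(proj(k,pose(.5635,-.023,.824,[(-.17,.065,.018),(-.17,-.065,.018),(0,.065,.018),(0,-.065,.018),(-.1,.018,.02),(-.1,-.018,.02),(-.01,.018,.02),(-.01,-.018,.02)])))
t=bot.capture("top");cv2.imwrite("pics/t5.png",cv2.resize(t[90:290,180:400],None,fx=3,fy=3,interpolation=cv2.INTER_CUBIC)[:,:,::-1])
E
```

```text
time_s: 10.65
position: [0.4511, -0.1445, 0.0343]
tcp_rot: [-179.8, 0.1, 47.4]
ft_force: [0.6, -0.4, -0.3]
finger_gap: 0.274
time_s: 10.78
position: [0.4526, -0.1453, 0.0364]
tcp_rot: [180.0, -0.0, 47.3]
ft_force: [0.8, -0.4, -0.4]
finger_gap: 0.272
pos [ 0.4526 -0.1453  0.0364] rot [180.   -0.   47.3] units x,y: [ 0.102 -0.035] z: 0.267 turn rad: 0.002 t 10.775
[[168.58115959 225.78576526]
 [332.67741067 226.14083107]
 [147.10383202 -27.33490533]
 [353.85644003 -26.81485697]
 [225.47472261 135.65578168]
 [275.63791384 135.77061285]
 [221.94871041 -10.19292213]
 [278.98954349 -10.05078985]]
```

View pics/w5.png

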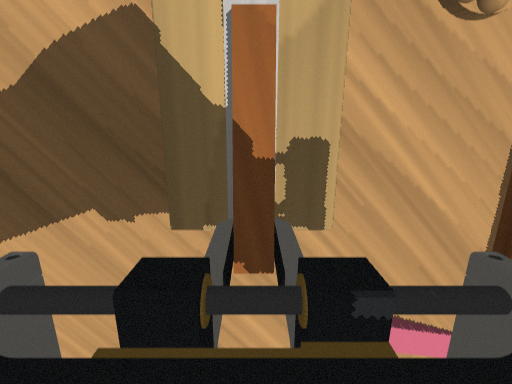

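View pics/t5.png

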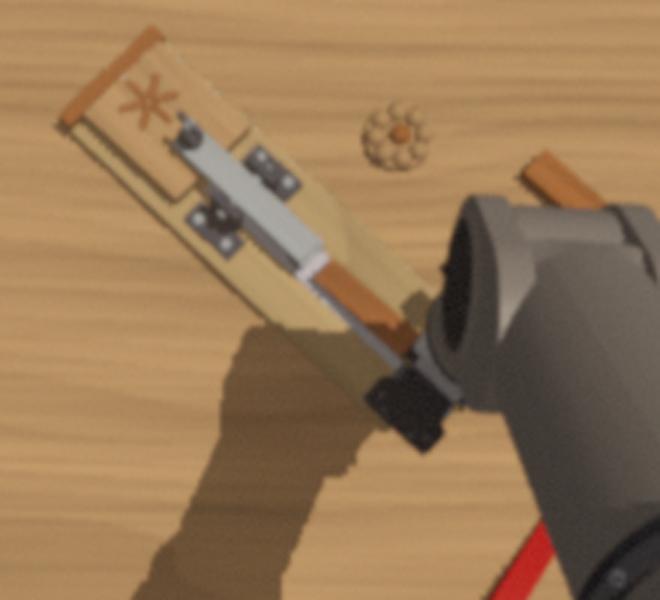

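```bash
python3 -m inch '[0,-0.03,0.14,0, 0,0,0.06,0, 0,0,0.04,0, 0,0,0,0]'
python3 -m inch '[0,0,0.02,0, 0,0,0,0]'
```

```text
time_s: 11.38
position: [0.4508, -0.1446, 0.0233]
tcp_rot: [-180.0, 0.0, 47.3]
ft_force: [-0.1, -0.5, -0.9]
finger_gap: 0.271
time_s: 11.62
position: [0.451, -0.1447, 0.023]
tcp_rot: [180.0, 0.0, 47.3]
ft_force: [-4.5, 1.0, 12.5]
finger_gap: 0.273
```

```bash
python3 -m inch '[0,0,-0.018,0, 0.2,0,0,0, 0.25,0,0,0, 0.3,0,0,0, 0,0,0,0]'
python3 -m inch '[0.2,0,0,0, 0.2,0,0,0, 0,0,0,0, 0,0,0,0]'
python3 - <<'E'
from h import *
todo(.5635-.083*.679,-.023-.083*.734,.023,47.2)
k=bot.calibration("wrist");im=bot.capture("wrist");cv2.imwrite("pics/w6.png",im[:,:,::-1]);np.save("w6.npy",k)
t=bot.capture("scene");cv2.imwrite("pics/s6.png",cv2.resize(t[150:290,130:350],None,fx=3,fy=3,interpolation=cv2.INTER_CUBIC)[:,:,::-1])
E
```

```text
time_s: 12.25
position: [0.4774, -0.1156, 0.0233]
tcp_rot: [180.0, -0.0, 47.4]
ft_force: [0.1, -0.7, -0.9]
finger_gap: 0.273
time_s: 12.75
position: [0.4897, -0.1025, 0.0233]
tcp_rot: [-180.0, 0.0, 47.3]
ft_force: [0.5, 1.0, -0.4]
finger_gap: 0.274
pos [ 0.4897 -0.1025  0.0233] rot [-180.     0.    47.3] units x,y: [0.509 0.005] z: 0.007 turn rad: 0.002 t 12.75
```

View pics/w6.png

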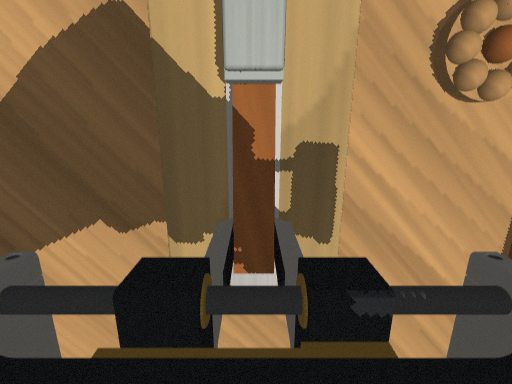

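View pics/s6.png

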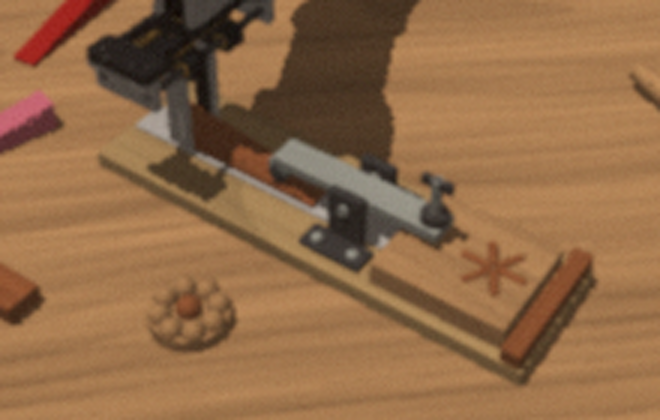

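```bash
cat > f.py <<'E'
from h import *
F=[];s=bot.read_state()
f=s["ft_force"];p=s["position"];d=p[:2]-[.5635,-.023]
print("push",round(-(f[0]*.679+f[1]*.734),2),"lat",round(f[0]*.734-f[1]*.679,2),"fz",round(f[2],2),"thin_x~",round((d@[.679,.734]+.14)*1000,1),"y",round((-.734*d[0]+.679*d[1])*1000,1),"z",round(p[2],4),"yaw",round(s["tcp_rot"][2],1))
E
python3 -m inch '[0.2,0,0,0, 0.2,0,0,0, 0,0,0,0]' |tail -0; python3 f.py
python3 -m inch '[0.06,0,0,0, 0.06,0,0,0, 0,0,0,0]'|tail -0; python3 f.py
python3 -m inch '[0.05,0,0,0, 0.05,0,0,0, 0,0,0,0]'|tail -0; python3 f.py
```

```text
push -0.64 lat 0.27 fz -1.13 thin_x~ 53.0 y 0.3 z 0.0234 yaw 47.4
push -0.64 lat -0.13 fz -0.61 thin_x~ 58.0 y 0.2 z 0.0234 yaw 47.3
push 0.3 lat -0.44 fz -0.78 thin_x~ 63.0 y 0.2 z 0.0234 yaw 47.3Exception ignored on flushing sys.stdout:
BrokenPipeError: [Errno 32] Broken pipe
Exception ignored on flushing sys.stdout:
BrokenPipeError: [Errno 32] Broken pipe
Exception ignored on flushing sys.stdout:
BrokenPipeError: [Errno 32] Broken pipe
```

```bash
python3 -m inch '[0.03,0,0,0, 0.03,0,0,0, 0,0,0,0]' >/dev/null; python3 f.py
python3 -m inch '[0.03,0,0,0, 0.03,0,0,0, 0,0,0,0]' >/dev/null; python3 f.py
```

```text
push -0.55 lat 0.13 fz -0.56 thin_x~ 65.9 y 0.2 z 0.0234 yaw 47.3
push -0.01 lat -0.13 fz -1.44 thin_x~ 69.0 y 0.2 z 0.0234 yaw 47.3
```

```bash
python3 -m inch '[0.03,0,0,0, 0.02,0,0,0, 0,0,0,0]' >/dev/null; python3 f.py
```

```text
push 0.36 lat -0.57 fz -0.55 thin_x~ 71.4 y 0.2 z 0.0234 yaw 47.3
```

```bash
python3 -m inch '[0.03,0,0,0, 0.02,0,0,0, 0,0,0,0]' >/dev/null; python3 f.py
python3 -m inch '[0.03,0,0,0, 0.02,0,0,0, 0,0,0,0]' >/dev/null; python3 f.py
```

```text
push -0.77 lat 0.49 fz -0.97 thin_x~ 73.9 y 0.2 z 0.0234 yaw 47.3
push -0.31 lat -0.29 fz -1.45 thin_x~ 76.4 y 0.2 z 0.0234 yaw 47.3
```

```bash
python3 -m inch '[0.03,0,0,0, 0.02,0,0,0, 0,0,0,0]' >/dev/null; python3 f.py
```

```text
push -0.88 lat 0.7 fz -0.47 thin_x~ 78.9 y 0.2 z 0.0234 yaw 47.3
```

```bash
python3 -m inch '[0.03,0,0,0, 0.02,0,0,0, 0,0,0,0]' >/dev/null; python3 f.py
```

```text
push -0.87 lat 0.06 fz -1.44 thin_x~ 81.4 y 0.2 z 0.0234 yaw 47.3
```

Run:
```python
from h import *
im=bot.capture("wrist");cv2.imwrite("pics/w7.png",im[:,:,::-1])
t=bot.capture("scene");cv2.imwrite("pics/s7.png",cv2.resize(t[170:270,170:320],None,fx=5,fy=5,interpolation=cv2.INTER_CUBIC)[:,:,::-1])
```

```text
(no output)
```

View pics/w7.png

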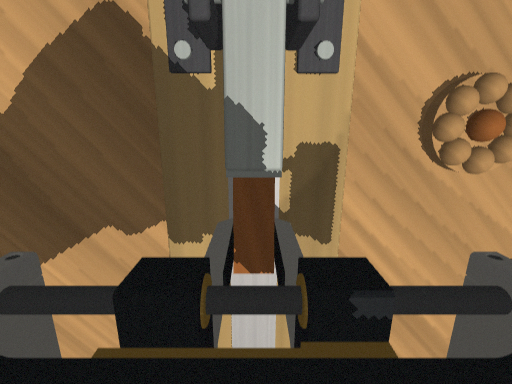

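View pics/s7.png

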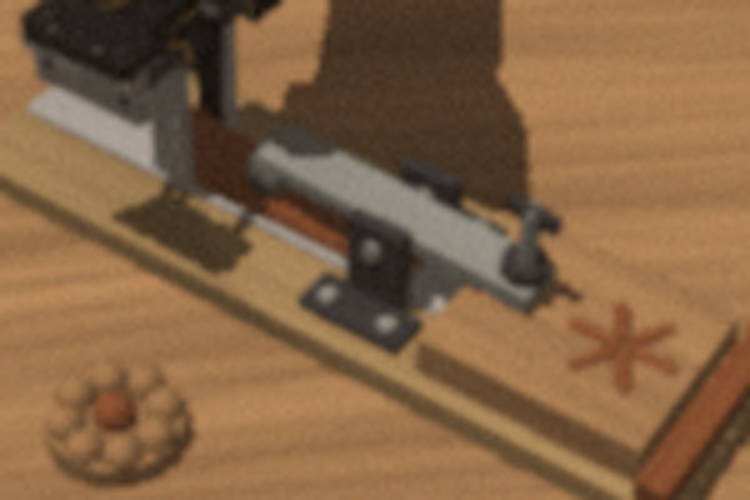

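```bash
python3 -m inch '[0.02,0,0,0, 0.02,0,0,0, 0,0,0,0]' >/dev/null; python3 f.py
python3 -m inch '[0.02,0,0,0, 0.02,0,0,0, 0,0,0,0]' >/dev/null; python3 f.py
```

```text
push 0.98 lat -1.15 fz -0.22 thin_x~ 83.4 y 0.2 z 0.0234 yaw 47.3
push -0.22 lat 0.82 fz -0.42 thin_x~ 85.4 y 0.2 z 0.0234 yaw 47.3
```

```bash
python3 -m inch '[0.02,0,0,0, 0.02,0,0,0, 0,0,0,0]' >/dev/null; python3 f.py
```

```text
push -0.01 lat -0.67 fz -0.73 thin_x~ 87.4 y 0.2 z 0.0234 yaw 47.3
```

```bash
python3 -m inch '[0.02,0,0,0, 0.02,0,0,0, 0,0,0,0]' >/dev/null; python3 f.py
```

```text
push -0.09 lat 0.55 fz -1.42 thin_x~ 89.4 y 0.2 z 0.0234 yaw 47.3
```

```bash
python3 -m inch '[0.02,0,0,0, 0.02,0,0,0, 0,0,0,0]' >/dev/null; python3 f.py
```

```text
push 0.23 lat 0.73 fz -1.34 thin_x~ 91.4 y 0.2 z 0.0234 yaw 47.3
```

```bash
python3 -m inch '[0.02,0,0,0, 0.02,0,0,0, 0,0,0,0]' >/dev/null; python3 f.py
```

```text
push 1.14 lat 0.31 fz -4.27 thin_x~ 93.2 y 0.3 z 0.0233 yaw 47.3
```

```bash
python3 -m inch '[0.02,0,0,0, 0.02,0,0,0, 0,0,0,0]' >/dev/null; python3 f.py
```

```text
push 5.28 lat 0.14 fz -5.17 thin_x~ 94.8 y 0.4 z 0.0232 yaw 47.3
```

```bash
python3 -m inch '[0.02,0,0,0, 0.02,0,0,0, 0,0,0,0]' >/dev/null; python3 f.py
```

```text
push 9.55 lat -0.65 fz -2.76 thin_x~ 95.9 y 0.4 z 0.0231 yaw 47.3
```

```bash
python3 -m inch '[0.02,0,0,0, 0.02,0,0,0, 0,0,0,0]' >/dev/null; python3 f.py
```

```text
push 16.43 lat -0.76 fz 2.9 thin_x~ 96.6 y 0.4 z 0.0231 yaw 47.2
```

```bash
python3 -m inch '[0,0,0,0]' >/dev/null; python3 f.py;  python3 -m inch '[0,0,0,0]' >/dev/null; python3 f.py
```

```text
push 16.27 lat -1.22 fz 3.02 thin_x~ 96.7 y 0.4 z 0.0231 yaw 47.2
push 15.9 lat -0.39 fz 2.68 thin_x~ 96.6 y 0.4 z 0.0231 yaw 47.2
```

```bash
python3 -m inch '[0,0,0,0, 0,0,0,0, 0,0,0,0]' 60; python3 f.py; python3 -m inch '[0,0,0,0, 0,0,-0.3,0, 0,0,-0.6,0, 0,0,-0.8,0, 0,0,-0.8,0]'
python3 -m inch '[-0.6,0,-0.8,0, -0.6,0,-0.6,0, 0,0,0,0, 0,0,0,0]'
python3 - <<'E'
from h import *
k=bot.calibration("wrist");im=bot.capture("wrist");cv2.imwrite("pics/w8.png",im[:,:,::-1])
t=bot.capture("scene");cv2.imwrite("pics/s8.png",cv2.resize(t[160:290,160:340],None,fx=4,fy=4,interpolation=cv2.INTER_CUBIC)[:,:,::-1]);cv2.imwrite("pics/s8f.png",t[:,:,::-1])
t=bot.capture("top");cv2.imwrite("pics/t8f.png",t[:,:,::-1])
todo(.5,0)
def cen(f,x0,y0):pass
print(proj(k,pose(.5635,-.023,.824,[(-.0634,.013,.05),(-.0634,-.013,.05)])))
E
```

```text
time_s: 20.7
position: [0.5362, -0.0523, 0.0236]
tcp_rot: [180.0, -0.1, 47.3]
ft_force: [-0.2, -1.0, 0.5]
finger_gap: 0.559
push 0.88 lat 0.58 fz 0.48 thin_x~ 99.9 y 0.1 z 0.0236 yaw 47.3
time_s: 21.32
position: [0.5356, -0.0526, 0.1507]
tcp_rot: [180.0, -0.0, 47.3]
ft_force: [-0.0, -0.8, -0.3]
finger_gap: 0.638
time_s: 21.82
position: [0.4951, -0.0965, 0.2187]
tcp_rot: [180.0, -0.0, 47.3]
ft_force: [-0.3, -1.0, -1.3]
finger_gap: 0.64
pos [ 0.4949 -0.0961  0.2177] rot [-179.9    0.    47.4] units x,y: [ 1.483 -1.227] z: None turn rad: None t 21.975
[[243.43284764 152.58391514]
 [263.47111492 152.62604312]]
```

View pics/w8.png

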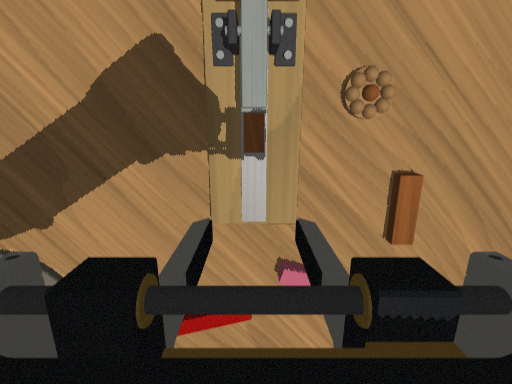

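View pics/s8.png

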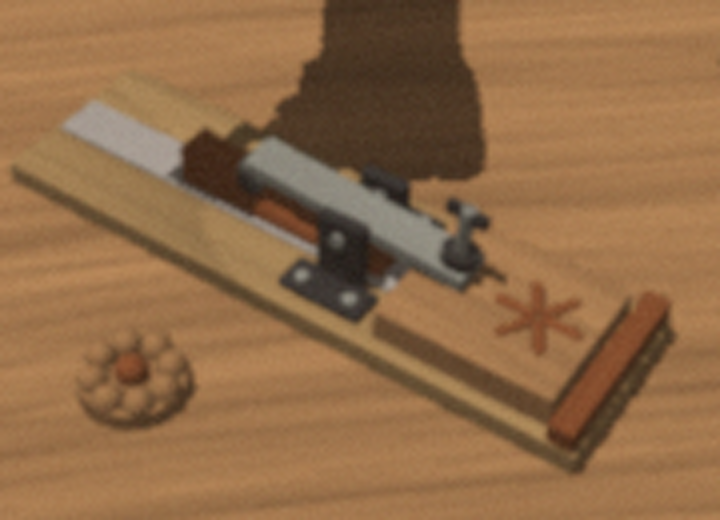

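The wedge sits straight under the heel. Its thick end is at wrist pixel (254,155), against (253,153) predicted, so it has not slid back. Next I'll check that the blank and the other things haven't moved.

Run:
```python
from h import *
for n,a,b,rs in (("scene","scene0","s8f",{"blank":(225,275,255,330),"gouges":(170,230,340,430),"rosette":(240,270,175,212),"strip":(225,258,100,146)}),):
    A=cv2.imread(f"pics/{a}.png",0).astype(np.float32);B=cv2.imread(f"pics/{b}.png",0).astype(np.float32)
    for k,(y0,y1,x0,x1) in rs.items():
        r=cv2.phaseCorrelate(A[y0:y1,x0:x1],B[y0:y1,x0:x1]);print(k,np.round(r[0],2),round(r[1],2))
print(bot.read_state()["ft_force"],bot.read_state()["qvel"].round(2))
bot.close_job()
```

```text
blank [0.46 0.35] 0.99
gouges [0.03 0.01] 1.01
rosette [-0.06 -0.04] 0.95
strip [0.05 0.11] 0.94
[ 0.12178396  0.56788145 -0.48025476] [ 0.01  0.24  0.22 -0.01 -0.02  0.11  0.06]
the job is handed in; nothing more can be done
```

The wedge is jammed under the heel, let go and still in place, and the job is handed in. No verdict came back.

- **Wedge:** I picked the brown tapered piece left of the jig, gripped it near the thick end and laid it flat on the runway. I pushed it straight under the heel until the push read about 16 N, inside the 12 to 18 N range. By the arm's own position, the thin end was then about 97 mm past the heel.
- **After letting go:** The fingers are clear and the force reading is back to noise. The wrist picture shows the wedge straight, with its thick end within about 3 mm of where I expected it, so it has not slid back noticeably.
- **Other things:** Comparing pictures before and after, the gouges, rosette and strip have not moved (0.12 px or less). The blank's patch shifted about 0.6 px, roughly 1 to 2 mm. That may partly be the bar moving within the patch, and it is well under the 8 mm limit.
- **Not checked directly:** The force of the toe on the blank could not be measured. I judged it only from the push rising sharply over the last 3 mm or so, from about 1 N to 16 N.

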